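# Fetch the hemmed-in filter cartridge

### The arm

A 6-joint arm with a two-finger parallel gripper is mounted at the origin on the work surface; the furniture and walls round the work are solid. World frame = base frame: x ahead of the robot, y to its left, z up, the work surface at z = 0. Lengths are in mm, angles in rad, forces in N, time in s.
With the tool pointing down it reaches from about 275 to 750 mm from the base axis. Payload 10.2 kg.
Tool frame: the origin (TCP) lies between the finger pads; the fingertips stand 19 mm ahead of it and the grasp point (between the pads) is the TCP; z points along the fingers, y is the line along which they close (so a half turn about z gives the same grasp; the last joint's range is limited). The gripper opens to 85 mm and grips with 20 to 120 N. Pads are 22 mm wide; open, the fingers measure 114 mm over their backs; the gripper's body (76 mm by 85 mm) begins 54 mm behind the grasp point. The pads swing forward as they close: fully open they stand 13 mm farther back than shut.
Start: joints at [-1.394, 0.313, 1.498, -0, 1.331, -0.223], TCP at [204.336, -483.609, 250.294] pointing down, gripper open.
Joint ranges: [-2.94, 2.94], [-0.97, 2.17], [0.19, 2.56], [-1.23, 4.37], [0.02, 3.11], [-2.88, 2.88]. Speed limits (rad/s): [2.39, 2.39, 3.01, 3.14, 3.14, 3.14].

### API

Orientations are given as a unit quaternion [w, x, y, z].
In Python, from workcell import ctrl gives the robot as it stands.
- The arm moves only by the tool carry_out, never from a script. Its argument "steps" is a list of rows, each a list of 7 numbers: the shift along the tool's x, y, z in cm, then the turn, a rotation vector about the tool's x, y, z in rad, then the closure, from 0 (fully open) to 1 (shut). A call has 1 to 20 rows; each row shifts and turns the commanded pose from where the row before left it, along the tool's axes as they then stand; what a row does not reach is not made up. A row lasts 1/12 s, in which the tool goes at most 41.7 mm and 7.16 degrees, less where a joint would pass 70% of its speed; a pose out of reach is approached as far as the arm can. A call is refused whole if a number of a shift passes 4.17 or a number of a turn 0.125, either way. A call with a gripper value outside its range is refused whole. The fingers move at their own pace and stop on an object; the grip force is fixed at half the most. Time passes only in rows, so rows that do not move let the fingers close. It gives the time, the measured TCP pose, the force and the opening at its end, in the units of the state.
- ctrl.sense(): the state, without advancing time (a new reading comes with each control period).
- ctrl.read_camera(name): name is "scene" or "top" or "wrist"; returns the picture (384x512x3 uint8, blue, green, red); there is no depth.
- ctrl.calibration(name): a dict with "mtx" (3x3 intrinsics, pixels), "view" (4x4, takes a point from world to camera coordinates); the wrist camera has in their place "tool_from_camera" (4x4, takes a point from camera to tool coordinates, whose origin is the TCP and whose axes are the flange's). Camera axes: x right, y down, z forward; pixel columns grow to the right and rows downward; lengths in mm; the calibration is good to about 2 mm. A picture is of the moment at which its call begins: read the wrist's pose just before it. calibration takes no time and is no camera call.
- ctrl.finish_job(): hands the job in, once; it reports no verdict.
The state is a dict: "time": time; "q": joint angles; "joint_vel": joint speeds; "joint_torque": joint torques, N m; "position": TCP position; "orientation": TCP orientation; "ft_force": force on the tool from outside, world axes, zero at the start; "wrist_torque": the same for the moment, N m; "width": opening from 0.0 (shut) to 1.0 (fully open).
Only numpy, scipy, OpenCV 4.12 (cv2) and the standard library are available. Lean on these libraries where they do the work, as an engineer would, in place of code of your own. Each camera call takes 0.05 s, during which the arm holds its last target. There are 200 camera calls.

### The job

The filter cartridge on the white stand is needed in the aluminium dish, but two blue bottles and the grease bottle stand in its way. First clear all three onto the black mat, standing upright, leaving the cartridge where it is; then stand the cartridge in the dish; then put the three back upright on the stand's round black marks: the grease bottle on the very mark it came from and the blue bottles on the other two (either way round), tipping nothing over.

Things in the scene. Friction and masses are not known exactly. Their poses are not given: they have to be found in the camera images.
- cartridge: the filter cartridge to fetch: cream, round, 45 mm wide (41 mm at the body, where it is gripped), 72 mm tall, gripped about 50 mm above its underside; upright at the middle of the stand between the three other things, about 10 mm from a bottle beside it. Origin: centre of its underside, z up.
- bottle_a: a blue plastic bottle, round, 63 mm diameter (62 mm where gripped), 175 mm tall, standing upright on one of the stand's marks. Origin: centre of its underside, z up. Straight and solid over its whole height with a closed flat top; gripped about 145 mm above its underside, the gripper's body clears its top and the neighbours. (More such bottles at the right end of the table are not part of the job.)
- bottle_b: the other, identical blue bottle, standing on another of the stand's marks. Origin: centre of its underside, z up.
- grease: a slim squeeze bottle with a red pointed spout, 43 mm diameter, 139 mm tall in all; the cylindrical body that can be gripped reaches 92 mm above its underside, the spout is above; gripped about 78 mm up. Upright on the third mark; which of the three things is on which mark changes. Origin: centre of its underside, z up.
- stand: fixed white stand: a plate 155 x 215 mm and 5 mm thick, on whose top (z = 0.005 m) the things stand. Origin: on the table under the cartridge's place, z up; +x points to the upright aluminium tab (56 mm wide along y, 80 mm tall above the table, 6 mm thick, its near face at x = +32 mm) behind the cartridge. The plate reaches from x = -111 to +44 mm and y = -107 to +107 mm.
- mark_left: round black mark, 74 mm diameter, flush on the stand's plate, at (0, +60 mm) in the stand's frame. Origin: its centre, on the plate's top.
- mark_right: the same kind of mark, at (0, -60 mm) in the stand's frame. Origin: its centre, on the plate's top.
- mark_front: the same kind of mark, at (-65 mm, 0) in the stand's frame, on the side away from the tab. Origin: its centre, on the plate's top.
- mat: fixed flat black rubber mat, 280 mm along its x by 130 mm along its y, 3 mm thick: the side area for the three things. It lies to the left or right of the stand. Origin: centre of its underside, on the table.
- dish: fixed round aluminium dish, 90 mm outer and 72 mm inner diameter, rim 14 mm high, inner floor 4 mm above the table; on the other side of the stand from the mat. Origin: centre of its underside, on the table.

How it is judged (in metres and radians):
On the way, in this order (a step that is already met when the one before it is completed fails the run):
1. both blue bottles and the grease bottle stand released on the mat, the cartridge still in its place on the stand (x of bottle_a in the frame of mat between -0.14 and 0.14 m and y of bottle_a in the frame of mat between -0.065 and 0.065 m and z of bottle_a in the frame of mat between -0.004 and 0.01 m and angle between each of bottle_a, bottle_b, grease's own z axis and vertical below 0.12 rad and linear speed of each of bottle_a, bottle_b, grease below 0.03 m/s and contact force between the fingers and bottle_a below 0.1 N and x of bottle_b in the frame of mat between -0.14 and 0.14 m and y of bottle_b in the frame of mat between -0.065 and 0.065 m and z of bottle_b in the frame of mat between -0.004 and 0.01 m and contact force between the fingers and bottle_b below 0.1 N and x of grease in the frame of mat between -0.14 and 0.14 m and y of grease in the frame of mat between -0.065 and 0.065 m and z of grease in the frame of mat between -0.004 and 0.01 m and contact force between the fingers and grease below 0.1 N and distance of cartridge from where it was at the start of the episode below 0.03 m), for 0.2 s.
2. the cartridge stands released in the dish while the three others are still on the mat (horizontal distance between cartridge and dish below 0.016 m and z of cartridge in the frame of dish between 0 and 0.01 m and angle between each of cartridge, bottle_a, bottle_b, grease's own z axis and vertical below 0.12 rad and linear speed of each of cartridge, bottle_a, bottle_b, grease below 0.03 m/s and contact force between the fingers and cartridge below 0.1 N and x of bottle_a in the frame of mat between -0.14 and 0.14 m and y of bottle_a in the frame of mat between -0.065 and 0.065 m and z of bottle_a in the frame of mat between -0.004 and 0.01 m and contact force between the fingers and bottle_a below 0.1 N and x of bottle_b in the frame of mat between -0.14 and 0.14 m and y of bottle_b in the frame of mat between -0.065 and 0.065 m and z of bottle_b in the frame of mat between -0.004 and 0.01 m and contact force between the fingers and bottle_b below 0.1 N and x of grease in the frame of mat between -0.14 and 0.14 m and y of grease in the frame of mat between -0.065 and 0.065 m and z of grease in the frame of mat between -0.004 and 0.01 m and contact force between the fingers and grease below 0.1 N), for 0.2 s.
At the end, for the whole second after the job is handed in: The cartridge stands upright (within 7 degrees) in the dish, its centre within 16 mm of the dish's; the grease bottle stands upright on the stand within 15 mm of where it stood at the start; each blue bottle stands upright on the stand within 15 mm of the centre of a mark; all released and at rest (horizontal distance between cartridge and dish below 0.016 m and z of cartridge in the frame of dish between 0 and 0.01 m and angle between each of cartridge, bottle_a, bottle_b, grease's own z axis and vertical below 0.12 rad and linear speed of each of cartridge, bottle_a, bottle_b, grease below 0.03 m/s and contact force between the fingers and cartridge below 0.1 N and z of bottle_a in the frame of stand between -0.001 and 0.011 m and z of bottle_b in the frame of stand between -0.001 and 0.011 m and z of grease in the frame of stand between -0.001 and 0.011 m and distance of grease from where it was at the start of the episode below 0.015 m and (horizontal distance between bottle_a and mark_left below 0.015 m or horizontal distance between bottle_a and mark_right below 0.015 m or horizontal distance between bottle_a and mark_front below 0.015 m) and (horizontal distance between bottle_b and mark_left below 0.015 m or horizontal distance between bottle_b and mark_right below 0.015 m or horizontal distance between bottle_b and mark_front below 0.015 m)); the robot touches nothing.
It fails at once if a bottle, the grease bottle or the cartridge is tipped over (leans more than 35 degrees) (angle between any of bottle_a, bottle_b, grease, cartridge's own z axis and vertical above 0.61 rad).
It also fails if it takes over 142 s, if anything falls off the work surface, if the arm or the gripper's body presses on something with over 40 N, if the wrist force passes 120 N, or if a joint passes its speed limit or range.

## Working session

There is one attempt and no reset: what is moved stays moved. The work goes in short steps, Python scripts to look and compute and a tool call to move; the robot and the scene stay as the last step left them, time stands still between calls to the robot, and variables do not carry over. Pictures are saved under pics/ and viewed, on a budget of 14 in all, crops included, one or two more only if the job needs it, and the job is handed in when it is done.

Besides the shell and the picture viewer there is one more tool, called after "Request:" in YAML: its name, and indented under it one key for each argument. carry_out: Moves the arm, as the interface text tells. Its arguments: {"type":"object","properties":{"steps":{"type":"array"}},"required":["steps"]}

```bash
mkdir -p pics; ls; python3 - <<'E'
from workcell import ctrl
import cv2,numpy as np
np.set_printoptions(precision=3,suppress=True)
print(ctrl.sense())
for n in ("scene","top","wrist"):
    c=ctrl.calibration(n); print(n,c)
a=ctrl.read_camera("top");b=ctrl.read_camera("scene")
cv2.imwrite("pics/top0.png",a);cv2.imwrite("pics/scene0.png",b)
E
```

```text
pics
{'time': 0.0, 'q': array([-1.394,  0.313,  1.498, -0.   ,  1.331, -0.223]), 'joint_vel': array([ 0.   ,  0.   ,  0.001,  0.   ,  0.   , -0.   ]), 'joint_torque': array([  0.001, -41.226, -25.974,  -0.   ,   0.004,  -0.   ]), 'position': array([ 204.306, -483.349,  249.737]), 'orientation': array([-0.001,  0.98 ,  0.199,  0.   ]), 'ft_force': array([ 0.038, -0.362,  0.221]), 'wrist_torque': array([-0.03 ,  0.022,  0.018]), 'width': 1.0000221640613893}
scene {'mtx': array([[448.697,   0.   , 258.153],
       [  0.   , 448.697, 191.611],
       [  0.   ,   0.   ,   1.   ]]), 'view': array([[ -0.815,  -0.58 ,   0.015, 467.584],
       [ -0.43 ,   0.588,  -0.685, 258.102],
       [  0.389,  -0.565,  -0.728, 958.768],
       [  0.   ,   0.   ,   0.   ,   1.   ]])}
top {'mtx': array([[497.499,   0.   , 253.879],
       [  0.   , 497.499, 195.183],
       [  0.   ,   0.   ,   1.   ]]), 'view': array([[  -0.018,   -1.   ,   -0.   ,   25.494],
       [  -0.992,    0.018,   -0.122,  538.121],
       [   0.122,   -0.002,   -0.992, 1029.765],
       [   0.   ,    0.   ,    0.   ,    1.   ]])}
wrist {'mtx': array([[327.52 ,   0.   , 259.238],
       [  0.   , 327.52 , 191.318],
       [  0.   ,   0.   ,   1.   ]]), 'tool_from_camera': array([[   0.001,   -0.952,   -0.305,   77.886],
       [   1.   ,    0.001,    0.   ,   -0.087],
       [   0.   ,   -0.305,    0.952, -124.595],
       [   0.   ,    0.   ,    0.   ,    1.   ]])}
```

View pics/top0.png

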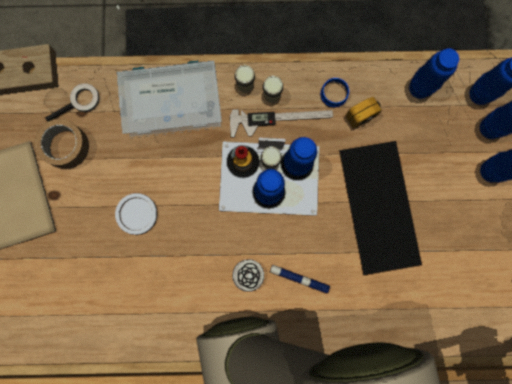

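View pics/scene0.png

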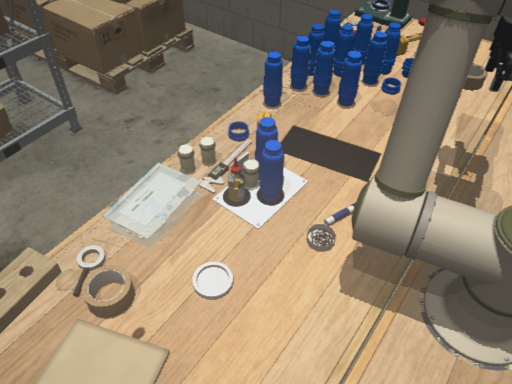

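Top view: the grease bottle is on the left mark (~242,160), with blue bottles on the right (~300,157) and front (~269,188) marks. The cartridge is at (271,157), the mat is centred at ~(380,207), and the dish is at ~(136,214). The scene view agrees.

```bash
cat > h.py <<'E'
import numpy as np,cv2
from workcell import ctrl
np.set_printoptions(precision=3,suppress=True)
def onplane(name,px,z,pose=None):
    """pixels -> world points on plane z"""
    c=ctrl.calibration(name); K=np.array(c["mtx"])
    if name=="wrist":
        from scipy.spatial.transform import Rotation as R
        T=np.eye(4); q=pose["orientation"]; T[:3,:3]=R.from_quat([q[1],q[2],q[3],q[0]]).as_matrix(); T[:3,3]=pose["position"]
        M=T@np.array(c["tool_from_camera"])
    else: M=np.linalg.inv(np.array(c["view"]))
    px=np.atleast_2d(np.array(px,float))
    d=(M[:3,:3]@np.linalg.solve(K,np.c_[px,np.ones(len(px))].T)).T
    o=M[:3,3]; return o+d*((z-o[2])/d[:,2])[:,None]
def big(mask,lo=50):
    cs,_=cv2.findContours(mask.astype(np.uint8),cv2.RETR_EXTERNAL,cv2.CHAIN_APPROX_NONE)
    return sorted([c for c in cs if cv2.contourArea(c)>lo],key=cv2.contourArea,reverse=True)
E
python3 - <<'E'
from h import *
a=cv2.imread("pics/top0.png"); hsv=cv2.cvtColor(a,cv2.COLOR_BGR2HSV)
H,S,V=[hsv[...,i].astype(int) for i in range(3)]
roi=np.zeros(V.shape,bool)
# mat
m=(V<60)&(S<120); r=roi.copy(); r[135:280,335:425]=1
c=big(m&r)[0]; R=cv2.minAreaRect(c)
P=onplane("top",cv2.boxPoints(R),3); print("mat",P[:,:2],P.mean(0))
P=P[:,:2]; print("sides",[np.linalg.norm(P[i]-P[(i+1)%4]) for i in range(4)])
# dish
r=roi.copy(); r[185:245,105:170]=1
for z,t in ((14,150),):
    c=big((V>t)&(S<60)&r)[0]; (cx,cy),ax,_=cv2.fitEllipse(c); print("dish",cx,cy,ax,onplane("top",[cx,cy],z))
# plate: edges
r=roi.copy(); r[138:220,212:325]=1
w=(V>150)&(S<50)&r
cv2.imwrite("pics/w.png",(w*255).astype(np.uint8))
c=np.vstack(big(w,10)); R=cv2.minAreaRect(cv2.convexHull(c)); print(R)
P=onplane("top",cv2.boxPoints(R),5)[:,:2]; print("plate",P,P.mean(0));print("sides",[np.linalg.norm(P[i]-P[(i+1)%4]) for i in range(4)])
# blue bottles
b=(H>100)&(H<130)&(S>150)&(V>60); r=roi.copy(); r[130:215,240:325]=1
for c in big(b&r): print("blue",cv2.boundingRect(c),cv2.contourArea(c))
big4=cv2.resize(a[130:225,205:335],None,fx=6,fy=6,interpolation=cv2.INTER_CUBIC); cv2.imwrite("pics/crop.png",big4)
E
```

```text
mat [[ 638.145 -173.674]
 [ 662.249 -301.967]
 [ 385.786 -342.361]
 [ 363.191 -217.847]] [ 512.343 -258.962    3.   ]
sides [np.float64(130.5375798045869), np.float64(279.3983176598857), np.float64(126.54788965776197), np.float64(278.48015878038666)]
dish 134.84652709960938 213.2628173828125 (39.163719177246094, 40.913639068603516) [[506.153 273.96   14.   ]]
((269.3140869140625, 175.24716186523438), (98.12647247314453, 74.9422378540039), 2.6630008220672607)
plate [[ 509.885   93.291]
 [ 677.008   83.917]
 [ 662.625 -133.87 ]
 [ 495.96  -120.489]] [586.37  -19.288]
sides [np.float64(167.3863336306266), np.float64(218.26223286402944), np.float64(167.20094992952093), np.float64(214.2336278006714)]
blue (256, 169, 28, 28) 545.0
blue (289, 138, 27, 26) 523.5
```

View pics/crop.png

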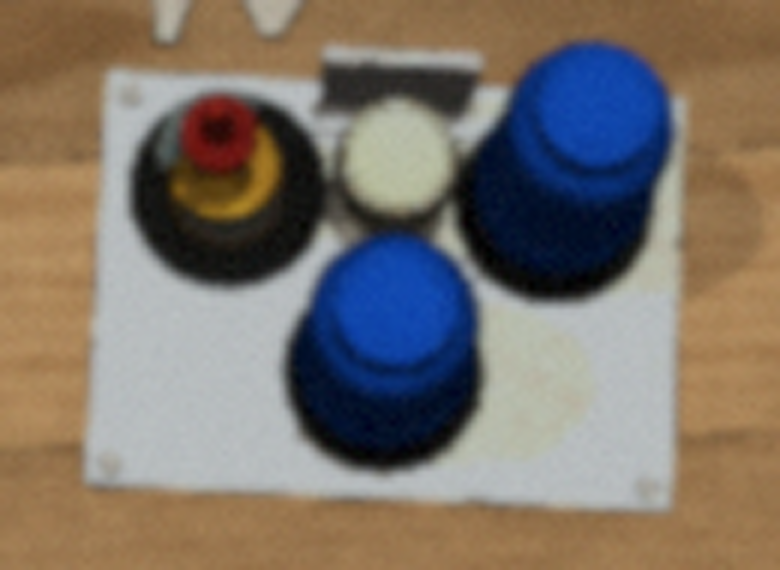

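The crop shows the plate corners at (108,70), (687,97), (670,510) and (85,487), the left mark at (228,187), and the cap tops at (602,107) and (400,300). The cartridge top is at (398,155) and the spout tip at (220,130).

```bash
python3 - <<'E'
from h import *
f=lambda p:(np.array(p,float)+.5)/6-.5+[205,130]
C=onplane("top",f([(108,70),(687,97),(670,510),(85,487)]),5)[:,:2]
L=np.array([(44,107),(44,-107),(-111,-107),(-111,107)],float)
lm,cm=L.mean(0),C.mean(0); U,s,Vt=np.linalg.svd((L-lm).T@(C-cm)); R=(Vt.T@U.T); t=cm-R@lm
print("stand",t,"yaw",np.arctan2(R[1,0],R[0,0]),"res",C-(L@R.T+t))
for n,p in dict(left=(0,60),right=(0,-60),front=(-65,0)).items(): print(n,R@p+t)
print("leftmark seen",onplane("top",f((228,187)),5))
for n,p,z in (("bR",(603,107),180),("bF",(400,300),180),("cart",(398,155),77),("spout",(221,130),144)): print(n,onplane("top",f(p),z))
D=onplane("top",[134.85,213.26],14);print("dish",D, "mat yaw",np.arctan2(-301.967+173.674,662.249-638.145)+np.pi/2, np.arctan2(638.1-363.2,217.8-173.7))
a=cv2.imread("pics/top0.png")
# the robot's tool approach axis
print(ctrl.sense()["orientation"])
E
```

```text
stand [613.367 -20.984] yaw -0.06458795510381873 res [[-0.181 -0.095]
 [-0.52  -0.645]
 [ 1.1    0.807]
 [-0.398 -0.067]]
left [617.239  38.891]
right [609.494 -80.859]
front [548.502 -16.789]
leftmark seen [[619.139  39.098   5.   ]]
bR [[608.17  -81.008 180.   ]]
bF [[548.808 -16.697 180.   ]]
cart [[615.262 -21.066  77.   ]]
spout [[610.803  38.326 144.   ]]
dish [[506.159 273.952  14.   ]] mat yaw 0.185717361743597 1.4117296529220784
[-0.001  0.98   0.199  0.   ]
```

The estimates agree to within 2 mm. I'll turn the tool to yaw 0 and move above the front bottle.

Request:
carry_out:
  steps:
    - [0,0,-0.5,0,0,0.1,0]
    - [0,0,-0.5,0,0,0.1,0]
    - [0,0,-0.5,0,0,0.1,0]
    - [0,0,-0.5,0,0,0.1,0]
    - [1.1,-1.5,0,0,0,0,0]
    - [2.2,-3.0,0,0,0,0,0]
    - [2.2,-3.0,0,0,0,0,0]
    - [2.2,-3.0,0,0,0,0,0]
    - [2.2,-3.0,0,0,0,0,0]
    - [2.2,-3.0,0,0,0,0,0]
    - [2.2,-3.0,0,0,0,0,0]
    - [2.2,-3.0,0,0,0,0,0]
    - [2.2,-3.0,0,0,0,0,0]
    - [2.2,-3.0,0,0,0,0,0]
    - [2.2,-3.0,0,0,0,0,0]
    - [2.2,-3.0,0,0,0,0,0]
    - [2.2,-3.0,0,0,0,0,0]
    - [2.2,-3.0,0,0,0,0,0]
    - [2.2,-3.0,0,0,0,0,0]
    - [2.2,-3.0,0,0,0,0,0]

```text
time: 1.77
position: [546.1, -16.8, 270.0]
orientation: [-0.0, 1.0, 0.0, -0.0]
ft_force: [0.9, -0.7, 0.3]
width: 1.002
```

```bash
python3 - <<'E'
from h import *
s=ctrl.sense(); a=ctrl.read_camera("wrist"); cv2.imwrite("pics/w1.png",a); print(s["time"],s["position"],s["orientation"]); np.save("w1p.npy",np.r_[s["position"],s["orientation"]])
E
```

```text
1.7667 [546.13  -16.801 270.036] [-0.  1.  0. -0.]
```

View pics/w1.png

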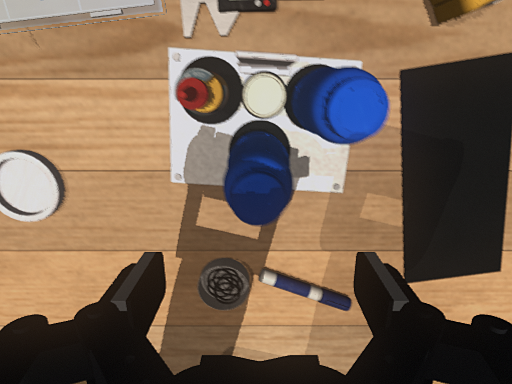

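The wrist view shows the front bottle's cap ring at ~(258,192), the right bottle's cap at ~(355,107), the cartridge at (265,94), the spout tip at (193,94) and the left mark at ~(211,91).

```bash
python3 - <<'E'
from h import *
p=np.load("w1p.npy"); pose=dict(position=p[:3],orientation=p[3:])
for n,px,z in (("front",(258,192),180),("right",(355,106),180),("cart",(265,94),77),("spout",(193,94),144),("leftmark",(211,91),5),("plate TL,TR,BR,BL",[(169,47),(362,62),(347,192),(171,182)],5),("mat near L, near R",[(405,282),(500,270),(401,71)],3)): print(n,onplane("wrist",px,z,pose))
E
```

```text
front [[554.713 -15.973 180.   ]]
right [[612.178 -77.564 180.   ]]
cart [[617.184 -22.048  77.   ]]
spout [[618.579  31.866 144.   ]]
leftmark [[618.825  38.231   5.   ]]
plate TL,TR,BR,BL [[ 664.835   82.189    5.   ]
 [ 649.754 -130.529    5.   ]
 [ 498.292 -126.469    5.   ]
 [ 511.019   92.495    5.   ]]
mat near L, near R [[ 367.455 -217.736    3.   ]
 [ 386.457 -344.303    3.   ]
 [ 640.512 -175.814    3.   ]]
```

Request:
carry_out:
  steps:
    - [0.4,0,1.0,0,0,0,0]
    - [0,0,2.0,0,0,0,0]
    - [0,0,2.0,0,0,0,0]
    - [0,0,2.0,0,0,0,0]
    - [0,0,1.5,0,0,0,0]
    - [0,0,1.5,0,0,0,0]
    - [0,0,1.0,0,0,0,0]
    - [0,0,1.0,0,0,0,0]
    - [0,0,0,0,0,0,0.1]
    - [0,0,0,0,0,0,0.2]
    - [0,0,0,0,0,0,0.4]
    - [0,0,0,0,0,0,0.6]
    - [0,0,0,0,0,0,1]
    - [0,0,0,0,0,0,1]
    - [0,0,0,0,0,0,1]

```text
time: 3.07
position: [549.9, -18.8, 151.2]
orientation: [0.0, 1.0, -0.0, 0.001]
ft_force: [-0.1, 0.6, 6.3]
width: 0.707
```

Request:
carry_out:
  steps:
    - [0,0,-0.5,0,0,0,1]
    - [0,0,-1,0,0,0,1]
    - [0,0,-1,0,0,0,1]
    - [0,0,-1,0,0,0,1]
    - [0,0,-1,0,0,0,1]
    - [0,0,-0.5,0,0,0,1]

```text
time: 3.57
position: [549.9, -18.8, 202.3]
orientation: [0.0, 1.0, -0.0, 0.001]
ft_force: [0.1, -0.1, 0.0]
width: 0.708
```

```bash
python3 - <<'E'
from h import *
s=ctrl.sense(); print(s)
a=ctrl.read_camera("scene"); cv2.imwrite("pics/s2.png",cv2.resize(a[60:260,160:400],None,fx=2.5,fy=2.5))
E
```

```text
{'time': 3.5667, 'q': array([-0.247,  0.407,  1.494,  0.   ,  1.238,  1.324]), 'joint_vel': array([ 0.001, -0.045, -0.061,  0.   ,  0.116, -0.   ]), 'joint_torque': array([ -0.003, -44.169, -24.69 ,  -0.001,  -0.   ,  -0.   ]), 'position': array([549.866, -18.764, 202.309]), 'orientation': array([ 0.   ,  1.   , -0.   ,  0.001]), 'ft_force': array([ 0.06 , -0.075,  0.001]), 'wrist_torque': array([-0.03 ,  0.005, -0.045]), 'width': 0.7080275694610194}
```

View pics/s2.png

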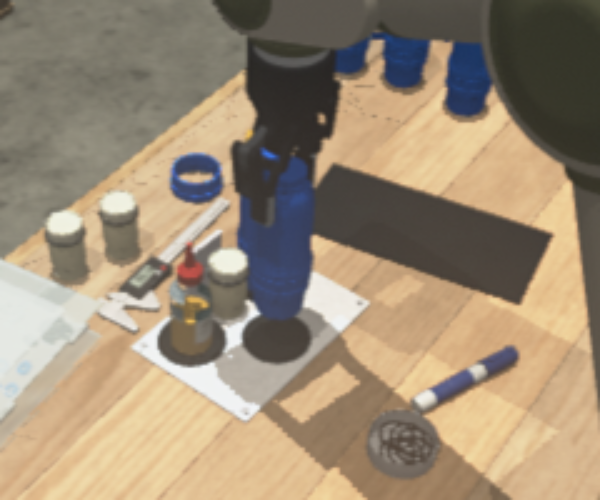

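The bottle is lifted upright and its mark is exposed. I'll carry it to the mat.

Request:
carry_out:
  steps:
    - [-0.5,0.9,0,0,0,0,1]
    - [-0.97,1.82,0,0,0,0,1]
    - [-0.97,1.82,0,0,0,0,1]
    - [-0.97,1.82,0,0,0,0,1]
    - [-0.97,1.82,0,0,0,0,1]
    - [-0.97,1.82,0,0,0,0,1]
    - [-0.97,1.82,0,0,0,0,1]
    - [-0.97,1.82,0,0,0,0,1]
    - [-0.97,1.82,0,0,0,0,1]
    - [-0.97,1.82,0,0,0,0,1]
    - [-0.97,1.82,0,0,0,0,1]
    - [-0.97,1.82,0,0,0,0,1]
    - [-0.97,1.82,0,0,0,0,1]
    - [-0.97,1.82,0,0,0,0,1]
    - [-0.5,0.9,0,0,0,0,1]

```text
time: 4.87
position: [411.7, -275.0, 199.8]
orientation: [-0.0, 1.0, -0.001, -0.0]
ft_force: [-0.3, -1.2, -1.5]
width: 0.709
```

Request:
carry_out:
  steps:
    - [0,0,1,0,0,0,1]
    - [0,0,1.2,0,0,0,1]
    - [0,0,1.2,0,0,0,1]
    - [0,0,0.7,0,0,0,1]
    - [0,0,0.5,0,0,0,1]
    - [0,0,0.3,0,0,0,1]
    - [0,0,0.2,0,0,0,1]
    - [0,0,0,0,0,0,1]

```text
time: 5.53
position: [413.5, -273.1, 149.5]
orientation: [0.0, 1.0, 0.0, 0.0]
ft_force: [-0.5, -0.2, -0.3]
width: 0.712
```

Request:
carry_out:
  steps:
    - [0,0,0.1,0,0,0,1]
    - [0,0,0,0,0,0,0.2]
    - [0,0,0,0,0,0,0.1]
    - [0,0,0,0,0,0,0]
    - [0,0,0,0,0,0,0]
    - [0,0,0,0,0,0,0]
    - [0,0,-1,0,0,0,0]
    - [0,0,-2,0,0,0,0]
    - [0,0,-3,0,0,0,0]
    - [0,0,-3,0,0,0,0]
    - [0,0,-3,0,0,0,0]

```text
time: 6.45
position: [413.1, -273.0, 270.5]
orientation: [0.0, 1.0, -0.0, 0.0]
ft_force: [0.8, 0.1, -0.2]
width: 1.002
```

Request:
carry_out:
  steps:
    - [1.1,-1.1,0,0,0,0,0]
    - [2.2,-2.2,0,0,0,0,0]
    - [2.2,-2.2,0,0,0,0,0]
    - [2.2,-2.2,0,0,0,0,0]
    - [2.2,-2.2,0,0,0,0,0]
    - [2.2,-2.2,0,0,0,0,0]
    - [2.2,-2.2,0,0,0,0,0]
    - [2.2,-2.2,0,0,0,0,0]
    - [2.2,-2.2,0,0,0,0,0]
    - [1.0,-0.7,0,0,0,0,0]
    - [0,0,1,0,0,0,0]
    - [0,0,2,0,0,0,0]
    - [0,0,2,0,0,0,0]
    - [0,0,2,0,0,0,0]
    - [0,0,2,0,0,0,0]
    - [0,0,1.5,0,0,0,0]
    - [0,0,1,0,0,0,0]
    - [0,0,0.5,0,0,0,0]

```text
time: 7.95
position: [609.4, -79.8, 147.0]
orientation: [-0.0, 1.0, -0.0, -0.001]
ft_force: [0.3, -0.2, 0.0]
width: 1.001
```

Request:
carry_out:
  steps:
    - [0,0,0,0,0,0,0.1]
    - [0,0,0,0,0,0,0.2]
    - [0,0,0,0,0,0,0.4]
    - [0,0,0,0,0,0,0.6]
    - [0,0,0,0,0,0,1]
    - [0,0,0,0,0,0,1]
    - [0,0,0,0,0,0,1]

```text
time: 8.53
position: [610.9, -79.7, 149.7]
orientation: [0.001, 1.0, -0.0, 0.001]
ft_force: [-0.4, -1.0, 6.8]
width: 0.707
```

Request:
carry_out:
  steps:
    - [0,0,-0.5,0,0,0,1]
    - [0,0,-1,0,0,0,1]
    - [0,0,-1,0,0,0,1]
    - [0,0,-1,0,0,0,1]
    - [0,0,-1,0,0,0,1]
    - [0,0,-0.5,0,0,0,1]
    - [-0.6,0.9,0,0,0,0,1]
    - [-1.17,1.82,0,0,0,0,1]
    - [-1.17,1.82,0,0,0,0,1]
    - [-1.17,1.82,0,0,0,0,1]
    - [-1.17,1.82,0,0,0,0,1]
    - [-1.17,1.82,0,0,0,0,1]
    - [-1.17,1.82,0,0,0,0,1]
    - [-1.17,1.82,0,0,0,0,1]
    - [-1.17,1.82,0,0,0,0,1]
    - [-1.17,1.82,0,0,0,0,1]
    - [-0.6,0.9,0,0,0,0,1]
    - [0,0,0,0,0,0,1]

```text
time: 10.03
position: [491.7, -262.7, 198.0]
orientation: [-0.0, 1.0, -0.001, -0.0]
ft_force: [0.4, 0.4, -2.0]
width: 0.712
```

Request:
carry_out:
  steps:
    - [0,0,1,0,0,0,1]
    - [0,0,1.2,0,0,0,1]
    - [0,0,1.2,0,0,0,1]
    - [0,0,0.7,0,0,0,1]
    - [0,0,0.5,0,0,0,1]
    - [0,0,0.3,0,0,0,1]
    - [0,0,0.2,0,0,0,1]
    - [0,0,0,0,0,0,1]

```text
time: 10.7
position: [493.4, -260.9, 147.8]
orientation: [0.0, 1.0, 0.0, 0.0]
ft_force: [-0.9, -0.3, -1.1]
width: 0.712
```

Request:
carry_out:
  steps:
    - [0,0,0.1,0,0,0,1]
    - [0,0,0,0,0,0,0.2]
    - [0,0,0,0,0,0,0.1]
    - [0,0,0,0,0,0,0]
    - [0,0,0,0,0,0,0]
    - [0,0,0,0,0,0,0]
    - [0,0,-1,0,0,0,0]
    - [0,0,-2,0,0,0,0]
    - [0,0,-3,0,0,0,0]
    - [0,0,-3,0,0,0,0]
    - [0,0,-3,0,0,0,0]

```text
time: 11.62
position: [492.8, -260.9, 268.5]
orientation: [0.0, 1.0, -0.0, 0.0]
ft_force: [0.1, -0.6, -0.2]
width: 1.003
```

Request:
carry_out:
  steps:
    - [0.6,-1.5,0,0,0,0,0]
    - [1.25,-3.0,0,0,0,0,0]
    - [1.25,-3.0,0,0,0,0,0]
    - [1.25,-3.0,0,0,0,0,0]
    - [1.25,-3.0,0,0,0,0,0]
    - [1.25,-3.0,0,0,0,0,0]
    - [1.25,-3.0,0,0,0,0,0]
    - [1.25,-3.0,0,0,0,0,0]
    - [1.25,-3.0,0,0,0,0,0]
    - [1.25,-3.0,0,0,0,0,0]
    - [0.6,-1.5,0,0,0,0,0]

```text
time: 12.53
position: [618.1, 42.2, 267.0]
orientation: [-0.0, 1.0, 0.001, 0.0]
ft_force: [-0.2, -1.0, 0.3]
width: 1.001
```

Request:
carry_out:
  steps:
    - [0,0,0,0,0,-0.12,0]
    - [0,0,0,0,0,-0.12,0]
    - [0,0,0,0,0,-0.12,0]
    - [0,0,0,0,0,-0.12,0]
    - [0,0,0,0,0,-0.12,0]
    - [0,0,0,0,0,-0.12,0]
    - [0,0,0,0,0,-0.12,0]
    - [0,0,0,0,0,-0.12,0]
    - [0,0,0,0,0,-0.12,0]
    - [0,0,0,0,0,-0.12,0]
    - [0,0,0,0,0,-0.12,0]
    - [0,0,0,0,0,-0.12,0]
    - [0,0,0,0,0,-0.12,0]
    - [0,0,0,0,0,-0.01,0]

```text
time: 13.7
position: [617.5, 38.9, 267.0]
orientation: [0.0, 0.706, 0.708, 0.0]
ft_force: [0.1, 0.1, 0.5]
width: 1.004
```

```bash
python3 - <<'E'
from h import *
s=ctrl.sense(); a=ctrl.read_camera("wrist"); cv2.imwrite("pics/w3.png",a); print(s["time"],s["position"],s["orientation"],s["q"]); np.save("w3p.npy",np.r_[s["position"],s["orientation"]])
E
```

```text
13.7 [617.511  38.901 267.047] [0.    0.706 0.708 0.   ] [-0.126  0.515  1.159 -0.     1.467 -0.13 ]
```

View pics/w3.png

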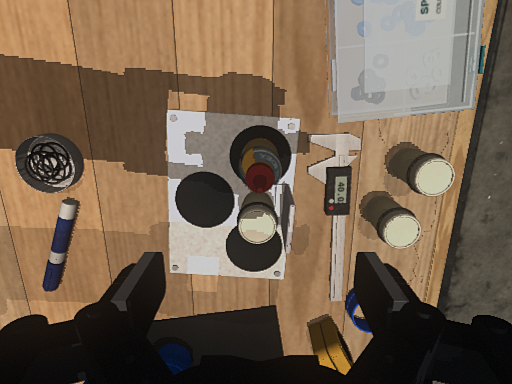

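The wrist view shows all three marks: left at (261,154), front at (205,199) and right at (254,243). The spout tip is at (260,177) and the cartridge top at (257,223).

```bash
python3 - <<'E'
from h import *
p=np.load("w3p.npy"); pose=dict(position=p[:3],orientation=p[3:])
a=cv2.imread("pics/w3.png"); hsv=cv2.cvtColor(a,cv2.COLOR_BGR2HSV).astype(int)
V=hsv[...,2]; r=np.zeros(V.shape,bool); r[165:232,170:240]=1
m=big((V<60)&r)[0]; e=cv2.fitEllipse(m); print("front ell",e, onplane("wrist",e[0],5,pose))
m=big((hsv[...,1]>140)&(V>70)&((hsv[...,0]<6)|(hsv[...,0]>174))); 
for c in m[:4]: print("red",cv2.boundingRect(c))
for n,px,z in (("left",(261,154),5),("right",(254,243),5),("cart",(257,223),77),("spout",(260,177),144)): print(n,onplane("wrist",px,z,pose))
E
```

```text
front ell ((204.36593627929688, 198.87112426757812), (53.905426025390625, 58.23155212402344), 110.85637664794922) [[549.29  -16.972   5.   ]]
red (246, 165, 28, 21)
left [[619.656  40.09    5.   ]]
right [[611.239 -77.675   5.   ]]
cart [[615.396 -18.355  77.   ]]
spout [[617.939  49.541 144.   ]]
```

The grease bottle triangulates to about (618, 39.5), which is on its mark. Descending.

Request:
carry_out:
  steps:
    - [0,0,1,0,0,0,0]
    - [0,0,2,0,0,0,0]
    - [0,0,2,0,0,0,0]
    - [0,0,2,0,0,0,0]
    - [0,0,2,0,0,0,0]
    - [0,0,2,0,0,0,0]
    - [0,0,2,0,0,0,0]
    - [0,0,1.5,0,0,0,0]
    - [0,0,1,0,0,0,0]
    - [0,0,1,0,0,0,0]
    - [0,0,0.5,0,0,0,0]
    - [0,0,0.5,0,0,0,0]
    - [0,0,0.5,0,0,0,0]

```text
time: 14.83
position: [617.9, 38.9, 86.5]
orientation: [0.0, 0.708, 0.707, 0.0]
ft_force: [-1.1, 0.6, 0.2]
width: 1.006
```

Request:
carry_out:
  steps:
    - [0,0,0.2,0,0,0,0.1]
    - [0,0,0,0,0,0,0.2]
    - [0,0,0,0,0,0,0.35]
    - [0,0,0,0,0,0,0.5]
    - [0,0,0,0,0,0,0.7]
    - [0,0,0,0,0,0,1]
    - [0,0,0,0,0,0,1]
    - [0,0,0,0,0,0,1]
    - [0,0,0,0,0,0,1]

```text
time: 15.58
position: [618.0, 38.9, 85.1]
orientation: [0.001, 0.707, 0.707, 0.0]
ft_force: [0.4, -0.5, 6.1]
width: 0.486
```

Request:
carry_out:
  steps:
    - [0,0,-0.5,0,0,0,1]
    - [0,0,-1,0,0,0,1]
    - [0,0,-1,0,0,0,1]
    - [0,0,-1.5,0,0,0,1]
    - [0,0,-1.5,0,0,0,1]
    - [0,0,-1.5,0,0,0,1]
    - [0,0,-1.5,0,0,0,1]
    - [0,0,-1.5,0,0,0,1]
    - [0,0,-1.0,0,0,0,1]
    - [0,0,-1.0,0,0,0,1]

```text
time: 16.42
position: [617.5, 38.9, 205.7]
orientation: [0.0, 0.707, 0.707, 0.0]
ft_force: [0.3, -0.3, -1.3]
width: 0.49
```

```bash
python3 - <<'E'
from h import *
a=ctrl.read_camera("scene"); cv2.imwrite("pics/s4.png",cv2.resize(a[40:260,160:420],None,fx=2.5,fy=2.5))
E
```

```text
(no output)
```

View pics/s4.png

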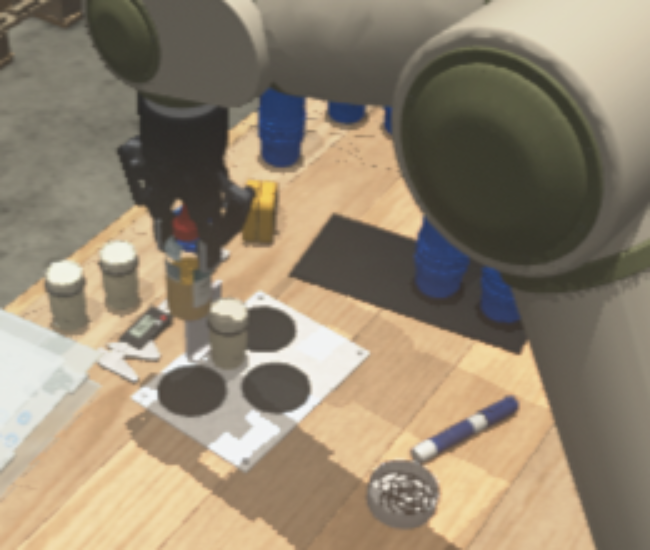

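The grease bottle hangs upright and clear, the cartridge is undisturbed, and both blue bottles stand on the mat. Moving the grease bottle to the mat's far end.

Request:
carry_out:
  steps:
    - [-0.9,0,0,0,0,0,1]
    - [-1.89,-0.08,0,0,0,0,1]
    - [-1.89,-0.08,0,0,0,0,1]
    - [-1.89,-0.08,0,0,0,0,1]
    - [-1.89,-0.08,0,0,0,0,1]
    - [-1.89,-0.08,0,0,0,0,1]
    - [-1.89,-0.08,0,0,0,0,1]
    - [-1.89,-0.08,0,0,0,0,1]
    - [-1.89,-0.08,0,0,0,0,1]
    - [-1.89,-0.08,0,0,0,0,1]
    - [-1.89,-0.08,0,0,0,0,1]
    - [-1.89,-0.08,0,0,0,0,1]
    - [-1.89,-0.08,0,0,0,0,1]
    - [-1.89,-0.08,0,0,0,0,1]
    - [-1.89,-0.08,0,0,0,0,1]
    - [-0.95,0,0,0,0,0,1]
    - [0,0,0,0,0,0,1]

```text
time: 17.88
position: [605.4, -246.2, 203.2]
orientation: [-0.001, 0.708, 0.706, -0.0]
ft_force: [-0.1, 1.2, -0.5]
width: 0.485
```

Request:
carry_out:
  steps:
    - [0,0,0.5,0,0,0,1]
    - [0,0,1.0,0,0,0,1]
    - [0,0,1.5,0,0,0,1]
    - [0,0,1.5,0,0,0,1]
    - [0,0,1.5,0,0,0,1]
    - [0,0,1.5,0,0,0,1]
    - [0,0,1.5,0,0,0,1]
    - [0,0,1,0,0,0,1]
    - [0,0,1,0,0,0,1]
    - [0,0,0.5,0,0,0,1]
    - [0,0,0.3,0,0,0,1]
    - [0,0,0.2,0,0,0,1]
    - [0,0,0,0,0,0,1]

```text
time: 18.97
position: [606.1, -244.2, 84.4]
orientation: [0.0, 0.707, 0.707, 0.0]
ft_force: [-1.9, 0.8, 0.4]
width: 0.487
```

Request:
carry_out:
  steps:
    - [0,0,0.1,0,0,0,1]
    - [0,0,0.05,0,0,0,1]
    - [0,0,0,0,0,0,1]

```text
time: 19.22
position: [606.2, -244.3, 83.1]
orientation: [0.0, 0.707, 0.707, 0.0]
ft_force: [0.4, 0.5, -0.1]
width: 0.493
```

Request:
carry_out:
  steps:
    - [0,0,0,0,0,0,0.4]
    - [0,0,0,0,0,0,0.3]
    - [0,0,0,0,0,0,0.1]
    - [0,0,0,0,0,0,0]
    - [0,0,0,0,0,0,0]
    - [0,0,0,0,0,0,0]
    - [0,0,-1,0,0,0,0]
    - [0,0,-2,0,0,0,0]
    - [0,0,-3,0,0,0,0]
    - [0,0,-3,0,0,0,0]
    - [0,0,-3,0,0,0,0]
    - [0,0,-3,0,0,0,0]
    - [0,0,-3,0,0,0,0]

```text
time: 20.3
position: [605.8, -244.0, 265.4]
orientation: [0.0, 0.707, 0.707, 0.0]
ft_force: [0.7, -0.9, -1.1]
width: 1.002
```

Request:
carry_out:
  steps:
    - [1.2,0.1,0,0,0,0,0]
    - [2.5,0.1,0,0,0,0,0]
    - [2.5,0.1,0,0,0,0,0]
    - [2.5,0.1,0,0,0,0,0]
    - [2.5,0.1,0,0,0,0,0]
    - [2.5,0.1,0,0,0,0,0]
    - [2.5,0.1,0,0,0,0,0]
    - [2.5,0.1,0,0,0,0,0]
    - [2.5,0.1,0,0,0,0,0]
    - [1.15,0,0,0,0,0,0]

```text
time: 21.13
position: [615.1, -17.8, 263.3]
orientation: [-0.0, 0.707, 0.708, 0.0]
ft_force: [-0.1, 0.4, 1.0]
width: 1.001
```

Request:
carry_out:
  steps:
    - [0,0,0,0,0,0.12,0]
    - [0,0,0,0,0,0.12,0]
    - [0,0,0,0,0,0.12,0]
    - [0,0,0,0,0,0.12,0]
    - [0,0,0,0,0,0.12,0]
    - [0,0,0,0,0,0.12,0]
    - [0,0,0,0,0,0.12,0]
    - [0,0,0,0,0,0.12,0]
    - [0,0,0,0,0,0.12,0]
    - [0,0,0,0,0,0.12,0]
    - [0,0,0,0,0,0.12,0]
    - [0,0,0,0,0,0.12,0]
    - [0,0,0,0,0,0.12,0]
    - [0,0,0,0,0,0.01,0]

```text
time: 22.3
position: [615.2, -21.1, 263.0]
orientation: [0.0, 1.0, -0.002, 0.0]
ft_force: [-0.0, -0.3, -0.7]
width: 1.003
```

```bash
python3 - <<'E'
from h import *
s=ctrl.sense(); a=ctrl.read_camera("wrist"); b=ctrl.read_camera("top")
print(s["time"],s["position"],s["orientation"]); np.save("w5p.npy",np.r_[s["position"],s["orientation"]])
cv2.imwrite("pics/w5.png",a);cv2.imwrite("pics/t5.png",b)
c=cv2.resize(b[100:300,200:450],None,fx=1.6,fy=1.6); d=np.zeros((384,800,3),np.uint8); d[:,:]=0
d[:320,:400]=c; d[:300,400:]=cv2.resize(a,(400,300)); cv2.imwrite("pics/m5.png",d)
E
```

```text
22.3 [615.192 -21.121 262.986] [ 0.     1.    -0.002  0.   ]
```

View pics/m5.png

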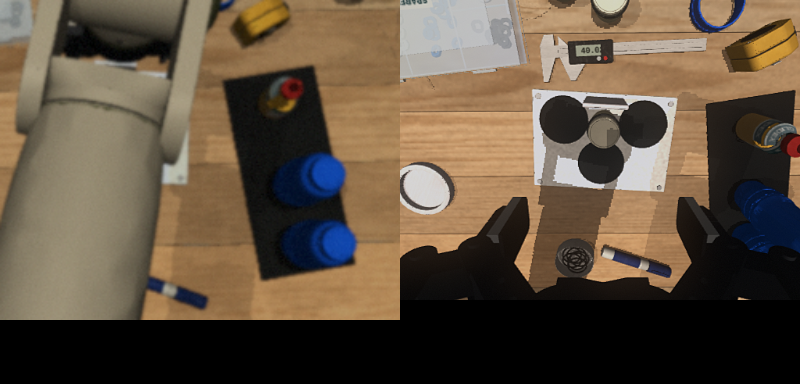

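All three bottles stand upright on the mat. In the right panel the cartridge top is at (603,131), with marks at about (563,119), (642,123) and (600,165). Localising these more exactly.

```bash
python3 - <<'E'
from h import *
p=np.load("w5p.npy"); pose=dict(position=p[:3],orientation=p[3:])
f=lambda x,y:((x-400)*1.28,y*1.28)
for n,px,z in (("left",f(563,119),5),("right",f(642,124),5),("front",f(600.5,165),5),("cart",f(603,131),77),("dish",f(426,189),14)): print(n,np.round(px),onplane("wrist",px,z,pose))
a=cv2.imread("pics/w5.png");V=cv2.cvtColor(a,cv2.COLOR_BGR2GRAY)
c=V[110:250,160:360]
cs=big(c<35,300)
for k in cs[:5]:
    e=cv2.fitEllipse(k); q=np.array(e[0])+[160,110]; print(q,e[1],onplane("wrist",q,5,pose)[0])
E
```

```text
left [209. 152.] [[619.144  38.663   5.   ]]
right [310. 159.] [[610.986 -81.145   5.   ]]
front [257. 211.] [[544.428 -17.58    5.   ]]
cart [260. 168.] [[617.744 -21.735  77.   ]]
dish [ 33. 242.] [[507.524 264.13   14.   ]]
[216.745 156.368] (47.290245056152344, 60.98202133178711) [614.251  29.297   5.   ]
[257.691 206.091] (45.82487106323242, 53.84730911254883) [551.232 -18.932   5.   ]
[308.203 154.638] (46.78837966918945, 63.939666748046875) [615.913 -79.089   5.   ]
```

Request:
carry_out:
  steps:
    - [0.1,0,1,0,0,0,0]
    - [0,0,2,0,0,0,0]
    - [0,0,2,0,0,0,0]
    - [0,0,2,0,0,0,0]
    - [0,0,2,0,0,0,0]
    - [0,0,2,0,0,0,0]
    - [0,0,2,0,0,0,0]
    - [0,0,2,0,0,0,0]
    - [0,0,1.5,0,0,0,0]
    - [0,0,1.5,0,0,0,0]
    - [0,0,1,0,0,0,0]
    - [0,0,1,0,0,0,0]
    - [0,0,0.5,0,0,0,0]
    - [0,0,0.3,0,0,0,0]
    - [0,0,0,0,0,0,0]

```text
time: 23.65
position: [616.2, -20.7, 54.5]
orientation: [-0.0, 1.0, 0.0, -0.0]
ft_force: [-0.6, 0.9, 0.5]
width: 0.999
```

Request:
carry_out:
  steps:
    - [0,0,0,0,0,0,0.1]
    - [0,0,0,0,0,0,0.2]
    - [0,0,0,0,0,0,0.35]
    - [0,0,0,0,0,0,0.45]
    - [0,0,0,0,0,0,0.5]
    - [0,0,0,0,0,0,0.6]
    - [0,0,0,0,0,0,1]
    - [0,0,0,0,0,0,1]
    - [0,0,0,0,0,0,1]

```text
time: 24.4
position: [616.6, -20.8, 55.3]
orientation: [0.0, 1.0, -0.0, 0.0]
ft_force: [-0.5, -0.5, 5.4]
width: 0.465
```

Request:
carry_out:
  steps:
    - [0,0,-0.5,0,0,0,1]
    - [0,0,-1,0,0,0,1]
    - [0,0,-1,0,0,0,1]
    - [0,0,-1,0,0,0,1]
    - [0,0,-1.5,0,0,0,1]
    - [0,0,-1.5,0,0,0,1]
    - [0,0,-1.5,0,0,0,1]
    - [0,0,-1.5,0,0,0,1]
    - [0,0,-0.5,0,0,0,1]
    - [0,0,0,0,0,0,1]

```text
time: 25.23
position: [616.8, -20.8, 156.7]
orientation: [0.0, 1.0, -0.0, 0.002]
ft_force: [-0.3, 0.8, 0.0]
width: 0.461
```

Request:
carry_out:
  steps:
    - [-0.37,-1.0,0,0,0,0,1]
    - [-0.74,-1.96,0,0,0,0,1]
    - [-0.74,-1.96,0,0,0,0,1]
    - [-0.74,-1.96,0,0,0,0,1]
    - [-0.74,-1.96,0,0,0,0,1]
    - [-0.74,-1.96,0,0,0,0,1]
    - [-0.74,-1.96,0,0,0,0,1]
    - [-0.74,-1.96,0,0,0,0,1]
    - [-0.74,-1.96,0,0,0,0,1]
    - [-0.74,-1.96,0,0,0,0,1]
    - [-0.74,-1.96,0,0,0,0,1]
    - [-0.74,-1.96,0,0,0,0,1]
    - [-0.74,-1.96,0,0,0,0,1]
    - [-0.74,-1.96,0,0,0,0,1]
    - [-0.74,-1.96,0,0,0,0,1]
    - [-0.37,-1.0,0,0,0,0,1]
    - [0,0,0,0,0,0,1]

```text
time: 26.65
position: [503.9, 275.5, 154.0]
orientation: [0.0, 1.0, 0.001, -0.001]
ft_force: [-0.3, 0.4, -0.4]
width: 0.465
```

```bash
python3 - <<'E'
from h import *
s=ctrl.sense(); a=ctrl.read_camera("wrist"); print(s["position"],s["orientation"],s["q"]); np.save("w6p.npy",np.r_[s["position"],s["orientation"]])
cv2.imwrite("pics/w6.png",a)
E
```

```text
[503.89  275.509 154.031] [ 0.     1.     0.001 -0.001] [0.296 0.509 1.472 0.    1.162 1.864]
```

View pics/w6.png

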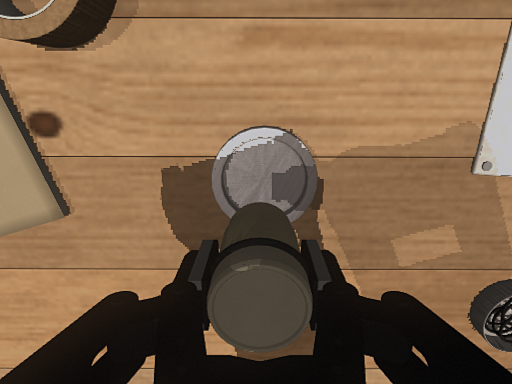

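The wrist view shows the dish rim from column 211 to 317, with its far edge at row 126 and its centre near (264,178). The cartridge is held upright.

```bash
python3 - <<'E'
from h import *
p=np.load("w6p.npy"); pose=dict(position=p[:3],orientation=p[3:])
P=onplane("wrist",[(211,177),(317,177),(264.5,126)],14,pose);print(P, "centre", (P[0]+P[1])/2, P[2]-[45,0,0])
E
```

```text
[[509.207 315.865  14.   ]
 [509.53  227.179  14.   ]
 [551.493 271.455  14.   ]] centre [509.369 271.522  14.   ] [506.493 271.455  14.   ]
```

Request:
carry_out:
  steps:
    - [0.1,0.1,0.5,0,0,0,1]
    - [0,0,1,0,0,0,1]
    - [0,0,1.5,0,0,0,1]
    - [0,0,1.5,0,0,0,1]
    - [0,0,1.5,0,0,0,1]
    - [0,0,1.5,0,0,0,1]
    - [0,0,1,0,0,0,1]
    - [0,0,0.7,0,0,0,1]
    - [0,0,0.4,0,0,0,1]
    - [0,0,0.3,0,0,0,1]
    - [0,0,0,0,0,0,1]
    - [0,0,0,0,0,0,1]

```text
time: 27.7
position: [506.6, 272.8, 56.2]
orientation: [-0.0, 1.0, -0.0, 0.0]
ft_force: [0.3, 0.0, -0.9]
width: 0.463
```

Not down yet (56.2, target about 54.3). I'll lower it a little further.

Request:
carry_out:
  steps:
    - [0,0,0.1,0,0,0,1]
    - [0,0,0.1,0,0,0,1]
    - [0,0,0,0,0,0,1]
    - [0,0,0,0,0,0,1]

```text
time: 28.03
position: [506.6, 272.8, 54.3]
orientation: [-0.0, 1.0, -0.0, 0.001]
ft_force: [0.1, -0.4, 2.9]
width: 0.46
```

Request:
carry_out:
  steps:
    - [0,0,0,0,0,0,0.45]
    - [0,0,0,0,0,0,0.3]
    - [0,0,0,0,0,0,0.1]
    - [0,0,0,0,0,0,0]
    - [0,0,0,0,0,0,0]
    - [0,0,0,0,0,0,0]
    - [0,0,-1,0,0,0,0]
    - [0,0,-2,0,0,0,0]
    - [0,0,-3,0,0,0,0]
    - [0,0,-3,0,0,0,0]
    - [0,0,-3,0,0,0,0]
    - [0,0,-3,0,0,0,0]
    - [0,0,-3,0,0,0,0]
    - [0,0,-2.7,0,0,0,0]

```text
time: 29.2
position: [506.1, 272.7, 263.8]
orientation: [-0.0, 1.0, -0.0, 0.001]
ft_force: [-0.0, 0.9, 1.5]
width: 1.001
```

```bash
python3 - <<'E'
from h import *
s=ctrl.sense(); a=ctrl.read_camera("wrist"); b=ctrl.read_camera("top"); print(s["time"],s["position"]); np.save("w7p.npy",np.r_[s["position"],s["orientation"]])
d=np.zeros((384,800,3),np.uint8); d[:300,:400]=cv2.resize(a,(400,300)); d[:300,400:]=cv2.resize(b,(400,300)); cv2.imwrite("pics/m7.png",d)
E
```

```text
29.2 [506.128 272.7   263.769]
```

View pics/m7.png

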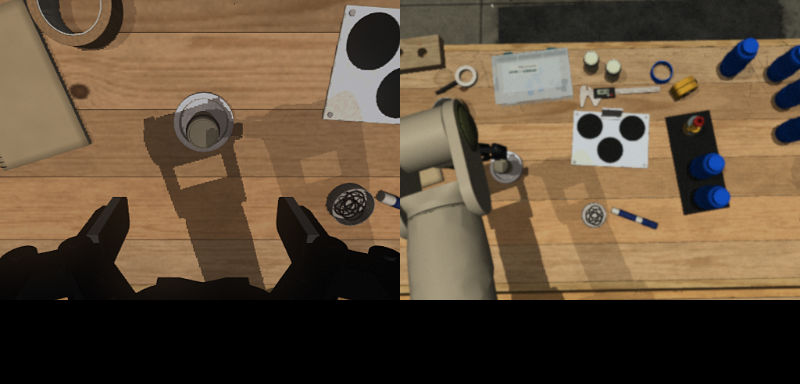

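The cartridge stands in the dish (left panel ~(203,128)). The top view now shows all three marks clear, so I'll measure them directly.

```bash
python3 - <<'E'
from h import *
b=ctrl.read_camera("top"); cv2.imwrite("pics/t7.png",b)
g=cv2.cvtColor(b,cv2.COLOR_BGR2GRAY)[140:218,218:322]
for c in big(g<90,200):
    e=cv2.fitEllipse(c); q=np.array(e[0])+[218,140]; print(q,e[1],onplane("top",q,5)[0])
E
```

```text
[268.478 191.567] (31.36780548095703, 31.453571319580078) [549.358 -16.658   5.   ]
[296.821 163.708] (30.936107635498047, 31.619953155517578) [610.287 -80.657   5.   ]
[242.538 161.247] (30.685373306274414, 31.335330963134766) [618.024  39.216   5.   ]
```

Request:
carry_out:
  steps:
    - [0.3,1.5,0,0,0,0,0]
    - [0.59,3.04,0,0,0,0,0]
    - [0.59,3.04,0,0,0,0,0]
    - [0.59,3.04,0,0,0,0,0]
    - [0.59,3.04,0,0,0,0,0]
    - [0.59,3.04,0,0,0,0,0]
    - [0.59,3.04,0,0,0,0,0]
    - [0.59,3.04,0,0,0,0,0]
    - [0.59,3.04,0,0,0,0,0]
    - [0.59,3.04,0,0,0,0,0]
    - [0.59,3.04,0,0,0,0,0]
    - [0.59,3.04,0,0,0,0,0]
    - [0.59,3.04,0,0,0,0,0]
    - [0.59,3.04,0,0,0,0,0]
    - [0.59,3.04,0,0,0,0,0]
    - [0.59,3.04,0,0,0,0,0]
    - [0.59,3.04,0,0,0,0,0]
    - [0.3,1.5,0,0,0,0,0]
    - [0,0,0,0,0,0,0]
    - [0,0,0,0,0,0,0]

```text
time: 31.02
position: [606.3, -243.9, 259.5]
orientation: [-0.001, 1.0, -0.001, -0.001]
ft_force: [-0.4, 0.1, 0.2]
width: 1.0
```

Request:
carry_out:
  steps:
    - [0,0,1,0,0,0,0]
    - [0,0,2,0,0,0,0]
    - [0,0,2,0,0,0,0]
    - [0,0,2,0,0,0,0]
    - [0,0,2,0,0,0,0]
    - [0,0,2,0,0,0,0]
    - [0,0,2,0,0,0,0]
    - [0,0,1.5,0,0,0,0]
    - [0,0,1,0,0,0,0]
    - [0,0,1,0,0,0,0]
    - [0,0,0.5,0,0,0,0]
    - [0,0,0.5,0,0,0,0]
    - [0,0,0,0,0,0,0]

```text
time: 32.1
position: [606.5, -243.4, 85.3]
orientation: [-0.0, 1.0, -0.0, -0.0]
ft_force: [-0.4, -0.7, -0.1]
width: 0.999
```

Request:
carry_out:
  steps:
    - [0,0,0,0,0,0,0.1]
    - [0,0,0,0,0,0,0.2]
    - [0,0,0,0,0,0,0.35]
    - [0,0,0,0,0,0,0.5]
    - [0,0,0,0,0,0,0.7]
    - [0,0,0,0,0,0,1]
    - [0,0,0,0,0,0,1]
    - [0,0,0,0,0,0,1]
    - [0,0,0,0,0,0,1]

```text
time: 32.85
position: [607.0, -244.0, 86.6]
orientation: [0.0, 1.0, -0.0, 0.001]
ft_force: [-0.8, -0.8, 5.7]
width: 0.487
```

Request:
carry_out:
  steps:
    - [0,0,-0.5,0,0,0,1]
    - [0,0,-1,0,0,0,1]
    - [0,0,-1.5,0,0,0,1]
    - [0,0,-1.5,0,0,0,1]
    - [0,0,-1.5,0,0,0,1]
    - [0,0,-1.5,0,0,0,1]
    - [0,0,-1.5,0,0,0,1]
    - [0,0,-0.5,0,0,0,1]
    - [0,0,-0.5,0,0,0,1]
    - [0,0,0,0,0,0,1]

```text
time: 33.68
position: [606.7, -243.7, 186.4]
orientation: [0.0, 1.0, -0.0, 0.0]
ft_force: [-0.3, -0.1, -1.2]
width: 0.488
```

Request:
carry_out:
  steps:
    - [0,-0.94,0,0,0,0,1]
    - [0.08,-1.89,0,0,0,0,1]
    - [0.08,-1.89,0,0,0,0,1]
    - [0.08,-1.89,0,0,0,0,1]
    - [0.08,-1.89,0,0,0,0,1]
    - [0.08,-1.89,0,0,0,0,1]
    - [0.08,-1.89,0,0,0,0,1]
    - [0.08,-1.89,0,0,0,0,1]
    - [0.08,-1.89,0,0,0,0,1]
    - [0.08,-1.89,0,0,0,0,1]
    - [0.08,-1.89,0,0,0,0,1]
    - [0.08,-1.89,0,0,0,0,1]
    - [0.08,-1.89,0,0,0,0,1]
    - [0.08,-1.89,0,0,0,0,1]
    - [0.08,-1.89,0,0,0,0,1]
    - [0,-0.94,0,0,0,0,1]
    - [0,0,0,0,0,0,1]
    - [0,0,0,0,0,0,1]

```text
time: 35.18
position: [617.6, 39.8, 185.3]
orientation: [0.0, 1.0, 0.0, -0.0]
ft_force: [0.2, -0.3, -0.6]
width: 0.486
```

Request:
carry_out:
  steps:
    - [0.05,0,0.5,0,0,0,1]
    - [0,0,1,0,0,0,1]
    - [0,0,1.5,0,0,0,1]
    - [0,0,1.5,0,0,0,1]
    - [0,0,1.5,0,0,0,1]
    - [0,0,1.5,0,0,0,1]
    - [0,0,1,0,0,0,1]
    - [0,0,0.5,0,0,0,1]
    - [0,0,0.3,0,0,0,1]
    - [0,0,0.2,0,0,0,1]
    - [0,0,0.1,0,0,0,1]
    - [0,0,0,0,0,0,1]
    - [0,0,0,0,0,0,1]

```text
time: 36.27
position: [618.6, 39.7, 90.3]
orientation: [0.0, 1.0, -0.0, 0.0]
ft_force: [-0.2, -0.0, -1.5]
width: 0.484
```

Request:
carry_out:
  steps:
    - [0,0,0.1,0,0,0,1]
    - [0,0,0.07,0,0,0,1]
    - [0,0,0,0,0,0,1]
    - [0,0,0,0,0,0,1]

```text
time: 36.6
position: [618.6, 39.7, 88.5]
orientation: [0.0, 1.0, -0.0, 0.0]
ft_force: [0.1, 0.1, 2.8]
width: 0.48
```

Request:
carry_out:
  steps:
    - [0,0,0,0,0,0,0.4]
    - [0,0,0,0,0,0,0.3]
    - [0,0,0,0,0,0,0.1]
    - [0,0,0,0,0,0,0]
    - [0,0,0,0,0,0,0]
    - [0,0,0,0,0,0,0]
    - [0,0,-1,0,0,0,0]
    - [0,0,-2,0,0,0,0]
    - [0,0,-3,0,0,0,0]
    - [0,0,-3,0,0,0,0]
    - [0,0,-3,0,0,0,0]
    - [0,0,-3,0,0,0,0]
    - [0,0,-3,0,0,0,0]
    - [0,0,0,0,0,0,0]

```text
time: 37.77
position: [619.8, 39.6, 275.6]
orientation: [0.001, 1.0, -0.0, 0.006]
ft_force: [0.9, 1.2, 0.4]
width: 0.996
```

The last pose reads a bit high and tilted, so I'll check it.

```bash
python3 - <<'E'
from h import *
s=ctrl.sense(); b=ctrl.read_camera("wrist"); a=ctrl.read_camera("scene"); s2=ctrl.sense();print(s["position"],s["orientation"],s2["position"],s2["orientation"],s2["joint_vel"],s2["q"],s2["ft_force"])
d=np.zeros((384,800,3),np.uint8); d[:300,:400]=cv2.resize(a[30:270,100:420],(400,300)); d[:300,400:]=cv2.resize(b,(400,300)); cv2.imwrite("pics/m8.png",d)
E
```

```text
[619.756  39.612 275.59 ] [ 0.001  1.    -0.     0.006] [618.507  39.724 269.531] [ 0.     1.    -0.     0.001] [-0.001  0.036  0.05   0.001 -0.011  0.001] [-0.125  0.515  1.152  0.     1.471  1.446] [ 0.423  0.153 -0.28 ]
```

View pics/m8.png

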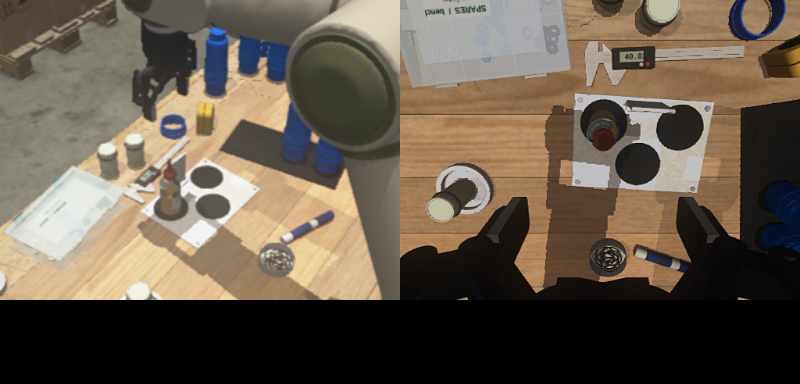

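That was only overshoot at the end of the lift. The grease bottle stands on the left mark and the cartridge is in the dish. Next is the nearer blue bottle.

Request:
carry_out:
  steps:
    - [-0.62,1.5,0,0,0,0,0]
    - [-1.25,3.0,0,0,0,0,0]
    - [-1.25,3.0,0,0,0,0,0]
    - [-1.25,3.0,0,0,0,0,0]
    - [-1.25,3.0,0,0,0,0,0]
    - [-1.25,3.0,0,0,0,0,0]
    - [-1.25,3.0,0,0,0,0,0]
    - [-1.25,3.0,0,0,0,0,0]
    - [-1.25,3.0,0,0,0,0,0]
    - [-1.25,3.0,0,0,0,0,0]
    - [-0.65,1.5,0,0,0,0,0]
    - [0,0,1,0,0,0,0]
    - [0,0,2,0,0,0,0]
    - [0,0,2,0,0,0,0]
    - [0,0,2,0,0,0,0]
    - [0,0,2,0,0,0,0]
    - [0,0,1.5,0,0,0,0]
    - [0,0,1,0,0,0,0]
    - [0,0,0.5,0,0,0,0]
    - [0,0,0,0,0,0,0]

```text
time: 39.53
position: [492.9, -259.5, 146.9]
orientation: [-0.001, 1.0, 0.0, -0.001]
ft_force: [0.2, 0.9, -0.4]
width: 0.998
```

Request:
carry_out:
  steps:
    - [0,0,0,0,0,0,0.1]
    - [0,0,0,0,0,0,0.2]
    - [0,0,0,0,0,0,0.4]
    - [0,0,0,0,0,0,0.6]
    - [0,0,0,0,0,0,1]
    - [0,0,0,0,0,0,1]
    - [0,0,0,0,0,0,1]

```text
time: 40.12
position: [493.6, -260.7, 149.3]
orientation: [0.001, 1.0, -0.0, 0.001]
ft_force: [0.1, -0.2, 6.8]
width: 0.706
```

Request:
carry_out:
  steps:
    - [0,0,-0.5,0,0,0,1]
    - [0,0,-1,0,0,0,1]
    - [0,0,-1,0,0,0,1]
    - [0,0,-1,0,0,0,1]
    - [0,0,-1,0,0,0,1]
    - [0,0,-0.5,0,0,0,1]
    - [0.58,-0.9,0,0,0,0,1]
    - [1.17,-1.8,0,0,0,0,1]
    - [1.17,-1.8,0,0,0,0,1]
    - [1.17,-1.8,0,0,0,0,1]
    - [1.17,-1.8,0,0,0,0,1]
    - [1.17,-1.8,0,0,0,0,1]
    - [1.17,-1.8,0,0,0,0,1]
    - [1.17,-1.8,0,0,0,0,1]
    - [1.17,-1.8,0,0,0,0,1]
    - [1.17,-1.8,0,0,0,0,1]
    - [0.58,-0.9,0,0,0,0,1]
    - [0,0,0,0,0,0,1]
    - [0,0,0,0,0,0,1]

```text
time: 41.7
position: [609.9, -80.1, 197.7]
orientation: [0.0, 1.0, 0.0, -0.0]
ft_force: [-0.2, 0.4, -0.7]
width: 0.709
```

Request:
carry_out:
  steps:
    - [0,0,1,0,0,0,1]
    - [0,0,1,0,0,0,1]
    - [0,0,1,0,0,0,1]
    - [0,0,0.7,0,0,0,1]
    - [0,0,0.5,0,0,0,1]
    - [0,0,0.3,0,0,0,1]
    - [0,0,0.2,0,0,0,1]
    - [0,0,0,0,0,0,1]
    - [0,0,0,0,0,0,1]

```text
time: 42.45
position: [610.2, -80.4, 151.3]
orientation: [0.0, 1.0, -0.0, 0.0]
ft_force: [0.8, -0.1, 0.4]
width: 0.708
```

Request:
carry_out:
  steps:
    - [0,0,0.05,0,0,0,1]
    - [0,0,0,0,0,0,0.2]
    - [0,0,0,0,0,0,0.1]
    - [0,0,0,0,0,0,0]
    - [0,0,0,0,0,0,0]
    - [0,0,0,0,0,0,0]
    - [0,0,-1,0,0,0,0]
    - [0,0,-2,0,0,0,0]
    - [0,0,-3,0,0,0,0]
    - [0,0,-3,0,0,0,0]
    - [0,0,-3,0,0,0,0]
    - [0,0,0,0,0,0,0]
    - [0,0,0,0,0,0,0]

```text
time: 43.53
position: [610.4, -80.4, 272.8]
orientation: [0.001, 1.0, -0.0, 0.002]
ft_force: [-0.2, 0.1, -1.1]
width: 1.002
```

Request:
carry_out:
  steps:
    - [-1.1,1.06,0,0,0,0,0]
    - [-2.19,2.14,0,0,0,0,0]
    - [-2.19,2.14,0,0,0,0,0]
    - [-2.19,2.14,0,0,0,0,0]
    - [-2.19,2.14,0,0,0,0,0]
    - [-2.19,2.14,0,0,0,0,0]
    - [-2.19,2.14,0,0,0,0,0]
    - [-2.19,2.14,0,0,0,0,0]
    - [-2.19,2.14,0,0,0,0,0]
    - [-1.1,1.06,0,0,0,0,0]
    - [0,0,1,0,0,0,0]
    - [0,0,2,0,0,0,0]
    - [0,0,2,0,0,0,0]
    - [0,0,2,0,0,0,0]
    - [0,0,2,0,0,0,0]
    - [0,0,1.5,0,0,0,0]
    - [0,0,1,0,0,0,0]
    - [0,0,0.5,0,0,0,0]
    - [0,0,0,0,0,0,0]
    - [0,0,0,0,0,0,0]

```text
time: 45.2
position: [413.1, -272.6, 150.9]
orientation: [0.0, 1.0, 0.0, 0.0]
ft_force: [-0.2, -0.1, 1.2]
width: 1.003
```

Request:
carry_out:
  steps:
    - [0,0,0,0,0,0,0.1]
    - [0,0,0,0,0,0,0.2]
    - [0,0,0,0,0,0,0.4]
    - [0,0,0,0,0,0,0.6]
    - [0,0,0,0,0,0,1]
    - [0,0,0,0,0,0,1]
    - [0,0,0,0,0,0,1]

```text
time: 45.78
position: [413.1, -272.7, 151.5]
orientation: [0.0, 1.0, -0.0, 0.001]
ft_force: [0.4, 2.8, 6.7]
width: 0.709
```

Request:
carry_out:
  steps:
    - [0,0,-0.5,0,0,0,1]
    - [0,0,-1,0,0,0,1]
    - [0,0,-1,0,0,0,1]
    - [0,0,-1,0,0,0,1]
    - [0,0,-1,0,0,0,1]
    - [0,0,-0.5,0,0,0,1]

```text
time: 46.28
position: [413.2, -273.0, 202.5]
orientation: [0.001, 1.0, -0.0, 0.001]
ft_force: [-0.6, -0.5, -0.9]
width: 0.706
```

Request:
carry_out:
  steps:
    - [0.49,-0.92,0,0,0,0,1]
    - [0.97,-1.83,0,0,0,0,1]
    - [0.97,-1.83,0,0,0,0,1]
    - [0.97,-1.83,0,0,0,0,1]
    - [0.97,-1.83,0,0,0,0,1]
    - [0.97,-1.83,0,0,0,0,1]
    - [0.97,-1.83,0,0,0,0,1]
    - [0.97,-1.83,0,0,0,0,1]
    - [0.97,-1.83,0,0,0,0,1]
    - [0.97,-1.83,0,0,0,0,1]
    - [0.97,-1.83,0,0,0,0,1]
    - [0.97,-1.83,0,0,0,0,1]
    - [0.97,-1.83,0,0,0,0,1]
    - [0.97,-1.83,0,0,0,0,1]
    - [0.49,-0.92,0,0,0,0,1]
    - [0,0,0,0,0,0,1]
    - [0,0,0,0,0,0,1]

```text
time: 47.7
position: [548.5, -16.2, 200.3]
orientation: [0.0, 1.0, 0.0, -0.0]
ft_force: [-0.0, -0.5, -1.1]
width: 0.713
```

Request:
carry_out:
  steps:
    - [0,0,1,0,0,0,1]
    - [0,0,1,0,0,0,1]
    - [0,0,1,0,0,0,1]
    - [0,0,0.7,0,0,0,1]
    - [0,0,0.5,0,0,0,1]
    - [0,0,0.3,0,0,0,1]
    - [0,0,0.2,0,0,0,1]
    - [0,0,0,0,0,0,1]
    - [0,0,0,0,0,0,1]

```text
time: 48.45
position: [548.9, -16.4, 153.8]
orientation: [0.0, 1.0, -0.0, 0.0]
ft_force: [-0.4, 0.1, -0.0]
width: 0.709
```

Request:
carry_out:
  steps:
    - [0,0,0.07,0,0,0,1]
    - [0,0,0,0,0,0,0.2]
    - [0,0,0,0,0,0,0.1]
    - [0,0,0,0,0,0,0]
    - [0,0,0,0,0,0,0]
    - [0,0,0,0,0,0,0]
    - [0,0,-1,0,0,0,0]
    - [0,0,-2,0,0,0,0]
    - [0,0,-3,0,0,0,0]
    - [0,0,-3,0,0,0,0]
    - [0,0,-3,0,0,0,0]
    - [0,0,0,0,0,0,0]

```text
time: 49.45
position: [550.3, -16.7, 279.7]
orientation: [0.001, 1.0, -0.0, 0.005]
ft_force: [0.4, 0.6, 0.6]
width: 0.997
```

Request:
carry_out:
  steps:
    - [-1,1.5,0,0,0,0,0]
    - [-1.2,2.5,0,0,0,0,0]
    - [-1.2,3.0,0,0,0,0,0]
    - [-1.2,3.0,0,0,0,0,0]
    - [-1.2,3.0,0,0,0,0,0]
    - [-1.2,3.0,0,0,0,0,0]
    - [-1.2,3.0,0,0,0,0,0]
    - [-1.2,3.0,0,0,0,0,0]
    - [-1.2,3.0,0,0,0,0,0]
    - [-1.2,3.0,0,0,0,0,0]
    - [-0.6,1.5,0,0,0,0,0]
    - [0,0,0,0,0,0,0]
    - [0,0,0,0,0,0,0]

```text
time: 50.53
position: [424.5, -311.6, 273.0]
orientation: [-0.0, 1.0, -0.001, 0.0]
ft_force: [-0.5, 0.8, 0.8]
width: 0.999
```

```bash
python3 - <<'E'
from h import *
b=ctrl.read_camera("top"); a=ctrl.read_camera("scene"); cv2.imwrite("pics/t9.png",b);s=ctrl.sense();print(s["time"],s["position"],s["ft_force"])
d=np.zeros((480,800,3),np.uint8); d[:480,:400]=cv2.resize(b[110:254,200:320],(400,480)); d[:300,400:]=cv2.resize(a[90:330,130:450],(400,300)); cv2.imwrite("pics/m9.png",d)
E
```

```text
50.6333 [ 425.045 -310.518  273.103] [-0.199  0.352 -0.154]
```

View pics/m9.png

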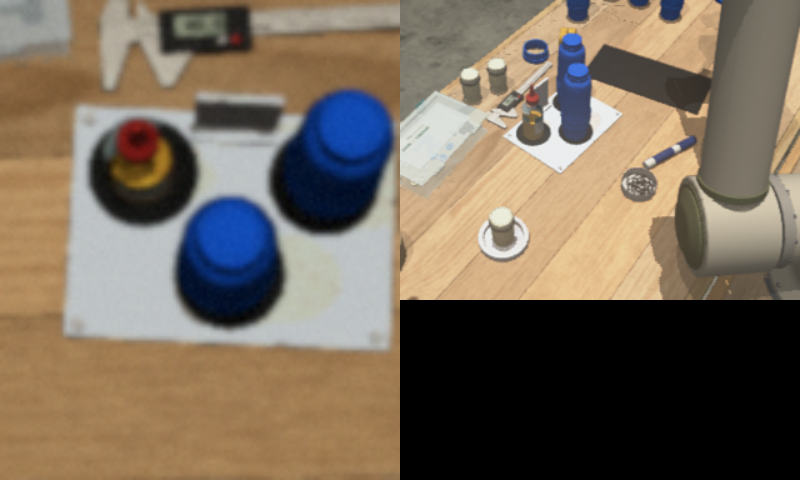

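The grease bottle is at (137,142) on the left mark, and the blue bottles at (352,115) and (233,228) are on the right and front marks. The cartridge is upright in the dish. As a last numeric check I'll compare the cap blobs with the start picture and the cartridge with the dish, then hand in.

```bash
python3 - <<'E'
from h import *
def blobs(n):
    a=cv2.imread(n); h=cv2.cvtColor(a,cv2.COLOR_BGR2HSV).astype(int); H,S,V=h[...,0],h[...,1],h[...,2]
    r=np.zeros(V.shape,bool); r[130:215,225:325]=1
    out=[]
    for m in (((H>100)&(H<130)&(S>150)&(V>60)&r),(((H<6)|(H>172))&(S>130)&(V>60)&r)):
        for c in big(m,40)[:2]:
            q=cv2.moments(c); out.append((round(q["m10"]/q["m00"],1),round(q["m01"]/q["m00"],1)))
    return out
print(blobs("pics/top0.png"),blobs("pics/t9.png"))
b=cv2.imread("pics/t9.png"); c=b[185:245,105:170]; h=cv2.cvtColor(c,cv2.COLOR_BGR2HSV)
k=big((h[...,2]>90)&(h[...,0]>20)&(h[...,0]<40)&(h[...,1]>25)&(h[...,1]<75),60)
for x in k[:3]:
    e=cv2.minEnclosingCircle(x); print(e, onplane("top",np.array(e[0])+[105,185],76))
ctrl.finish_job()
E
```

```text
[(270.0, 182.6), (302.7, 150.5), (241.0, 151.8)] [(268.5, 182.6), (303.7, 150.4), (240.8, 151.7)]
((22.729999542236328, 26.174999237060547), 10.321123123168945) [[505.062 273.741  76.   ]]
the job is handed in; nothing more can be done
```

The job is done and handed in at about 50.6 s of the 142 s allowed; no verdict was reported back.

**What I did:** I moved the front blue bottle, the right blue bottle and the grease bottle upright onto the mat. Then I stood the cartridge in the dish. Finally I put the grease bottle back on the left mark, where it came from, and the blue bottles on the right and front marks.

**Last checks:**
- **Grease bottle:** its spout is within 0.2 px (about 0.5 mm) of its starting picture in the top camera.
- **Blue bottles:** their caps are within about 1.5 px (3 mm) of where they first stood.
- **Cartridge:** its top measured (505, 274) against a dish centre of about (506, 273), in mm.
- **Overall:** in the last pictures everything stands upright, and the gripper was open and away over the mat, touching nothing.

No check failed. Two readings disagreed:
- **Spout height:** with the pixel I picked as the tip at its stated height, the wrist views placed the spout about 18 mm apart. Triangulating the two views put the bottle on its mark.
- **Pose after lifting away:** the arm read 6–8 mm high just after some lifts. After the grease release, where I checked, it had settled back to the commanded pose.

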